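Take the clamp cap off the worn spindle of a twin bench sander

ROBOT

A 6-joint arm with a two-finger parallel gripper is mounted at the origin on a cart in front of the work surface, level with it; the furniture and walls round the work are solid. World frame = base frame: x ahead of the robot, y to its left, z up, the work surface at z = 0. Lengths are in m, angles in rad, forces in N, time in s.
With the tool pointing down it reaches from about 0.3 to 0.775 m from the base axis. Payload 14.6 kg.
Tool frame: the origin (TCP) lies at the very end of the fingers, on their centre line; the grasp point (between the pads) lies 19 mm behind it; z points along the fingers, y is the line along which they close (so a half turn about z gives the same grasp; the last joint's range is limited). The gripper opens to 94 mm and grips with 3 to 60 N. Pads are 16 mm wide; open, the fingers measure 119 mm over their backs; the gripper's body (75 mm by 177 mm) begins 78 mm behind the grasp point.
Start: joints at [1.142, 0.3, 1.521, -0, 1.321, -0.067], TCP at [0.195, 0.514, 0.205] pointing down, gripper open.
Joint ranges: [-3.03, 3.03], [-0.79, 2.21], [0.23, 2.52], [-1.04, 4.18], [0, 3.07], [-2.55, 2.55]. Speed limits (rad/s): [2.22, 2.22, 2.57, 3.14, 3.14, 3.14].

INTERFACE

Orientations are given as [roll, pitch, yaw] about the fixed x, y, z axes, in that order (R = Rz(yaw) Ry(pitch) Rx(roll)).
In Python, from station import ctrl gives the robot as it stands.
- The arm moves only by the tool move_arm, never from a script. Its argument "increments" is a list of rows, each a list of 7 numbers: the opening, from 0 (shut) to 1 (fully open), then the shift along the tool's x, y, z in units of 50 mm (1.0 is 50 mm), then the turn, a rotation vector about the tool's x, y, z in rad. In form: [[claw, tx, ty, tz, rx, ry, rz], ...]. A call has 1 to 20 rows; each row shifts and turns the commanded pose from where the row before left it, along the tool's axes as they then stand; what a row does not reach is not made up. A row lasts 1/10 s, in which the tool goes at most 50 mm and 8.59 degrees, less where a joint would pass 70% of its speed; a pose out of reach is approached as far as the arm can. A call is refused whole if a number of a shift passes 1 or a number of a turn 0.15, either way. A call with a gripper value outside its range is refused whole. The fingers move at their own pace and stop on an object; "force" is the grip in N (left out, the last holds). Time passes only in rows, so rows that do not move let the fingers close. It gives the time, the measured TCP pose, the force, the opening and the grip force at its end, in the units of the state.
- ctrl.get_obs(): the state, without advancing time (a new reading comes with each control period).
- ctrl.camera(name): name is "side" or "top"; returns a dict with "color" (480x640x3 uint8, blue, green, red), "K" (3x3 intrinsics, pixels), "pose" (4x4, takes a point from camera to world coordinates). Camera axes: x right, y down, z forward; pixel columns grow to the right and rows downward; lengths in m; the calibration is good to about 2 mm. A picture is of the moment at which its call begins. There is no depth.
- ctrl.hand_in(): hands the job in; it is judged then, once.
Trained networks look in a picture, given as the dict that the camera call returned (one of the last four; its "shot" number tells which), for a name from the list of things; names that differ only in an ending like _2 or _b are one class to them, and where a whole thing is asked for, a point or a joint stands for the part that bears it (a point fixed in the world has none). Each returns a list of dicts, best first, with "conf" (0 to 1); they miss things now and then, are a little off and sometimes report something else, mostly with a low value. They report only what shows in the picture. A call takes as long as a camera call. They do not tell look-alikes from the thing itself.
- ctrl.cut_out(name, picture): "mask" (480x640 bool, what is visible of it) and "centre" ([row, column] in pixels, amid what is visible of it).
The state is a dict: "time_s": time; "qpos": joint angles; "joint_vel": joint speeds; "tau": joint torques, N m; "ee_pos": TCP position; "eef_rot": TCP orientation; "force": force on the tool from outside, world axes, zero at the start; "moment": the same for the moment, N m; "grip_width": finger opening in m; "grip_force": force on a finger pad.
Only numpy, scipy, OpenCV 4.12 (cv2) and the standard library are available. Lean on these libraries where they do the work, as an engineer would, in place of code of your own. Each camera call takes 0.05 s, during which the arm holds its last target. There are 200 camera calls.

TASK

The dark, worn sanding sleeve on the bench sander is due to be changed, so unscrew the black clamp cap that sits on top of that spindle. Nobody remembers which of the two spindles has the left-hand thread, so turn the cap one way and, if it does not loosen, the other way; once it is unscrewed lift it off and finish while holding it in the gripper, still, at least 5 cm above the spindle. Leave the other spindle's cap tight, and do not knock over or shove the spare sleeve, toy car and wheel standing nearby.

Things in the scene. Friction and masses are not known exactly. Their poses are not given: they have to be found in the camera images.
- sander: Green twin-spindle bench sander, fixed: 150 mm deep (x), 230 mm wide (y), aluminium table top 66 mm above the worktop. Origin: centre of its underside; front (switch, dial) to -x; z up. Two vertical spindles, locked against turning, at y = +65 and -65 mm. On each, up from the table: sleeve (to 118 mm), steel washer (36 mm wide, top at 121 mm), threaded stud hidden in a clamp cap.
- sleeve_worn: Worn sanding sleeve, nearly black with dull brown bands, fixed round one of the two spindles (either one). 38 mm diameter, 50 mm high; origin at the centre of its lower end, on the spindle axis, 68 mm above the worktop; z up. It carries cap_worn above it.
- cap_worn: To be taken off: black clamp cap, a sixteen-sided knob (its sides lie in parallel pairs) 42 mm across, 26 mm high, white radial mark on its top, hollow below (bore 26 mm), 0.12 to 0.18 kg. Origin: centre of its underside, which sits screwed down on the washer 121 mm above the worktop; z up, x towards the white mark and square to one side.
- spindle_tip (a point): Tip of the threaded stud inside cap_worn, on the spindle axis, 141 mm above the worktop. Coarse two-start thread of unmarked hand, which changes from run to run. The loosening way the cap turns easily (0.1 N m), rises 3.2 mm per rad (0.8 mm play), stays where left, and lifts off after 2.3 rad or more; pulled sooner it stays on. The other way: hard stop within 0.1 rad.
- sleeve_fresh: Good sanding sleeve, brick red, fixed round the other spindle. 38 mm diameter, 50 mm high; origin at the centre of its lower end, on the spindle axis; z up. It carries cap_fresh above it.
- cap_fresh: The clamp cap on the other spindle, of the same make (same size, origin and axes), screwed tight on a thread of the other hand. It must stay as it is.
- new_sleeve: Spare sanding sleeve standing on end on the worktop: brick-red tube, 39 mm diameter, 50 mm high; origin at the centre of its underside. Bystander.
- bench_car: Wooden toy car standing on the worktop, about 64 x 120 x 51 mm; origin at the centre of its underside. Bystander.
- toy_wheel_0: Pale wooden toy wheel lying flat on the worktop, 50 mm diameter, 16 mm thick; origin at the centre of its underside. Bystander.
Things that resemble listed ones, but are neither listed nor needed, are in the scene too. Leave any blue look-alike of the cap_worn alone.

How it is judged:
By the outcome, as a careful person would: the job done as asked, in the order asked, and still so for the second after the job is handed in, while the arm keeps its last pose, push and grip.
It also fails if it takes over 70 s, if anything falls off the work surface, if the arm or the gripper's body presses on something with over 40 N, if the wrist force passes 120 N, or if a joint passes its speed limit or range.

## Working session

There is one attempt and no reset: what is moved stays moved. The work goes in short steps, Python scripts to look and compute and a tool call to move; the robot and the scene stay as the last step left them, time stands still between calls to the robot, and variables do not carry over. Pictures are saved under pics/ and viewed, at most 10 in all, crops included, and the job is handed in when it is done.

Besides the shell and the picture viewer there is one more tool, called after "Call:" as name(argument=value, ...) on one line, values as JSON. move_arm: Moves the arm, as the interface text tells. Its arguments: {"type":"object","properties":{"increments":{"type":"array","items":{"type":"array","items":{"type":"number"}}},"force":{"type":"number"}},"required":["increments"]}

```bash
mkdir -p pics
cat > h.py <<'E'
import numpy as np, cv2
from station import ctrl
def ray(p,uv,z):
    K=np.array(p["K"]);T=np.array(p["pose"]);d=T[:3,:3]@np.linalg.solve(K,[uv[0],uv[1],1]);o=T[:3,3]
    return o+d*(z-o[2])/d[2]
def proj(p,X):
    K=np.array(p["K"]);T=np.array(p["pose"]);c=T[:3,:3].T@(np.array(X)-T[:3,3]);u=K@c;return u[:2]/u[2]
E
python3 - <<'E'
from h import *
for n in("top","side"):
    p=ctrl.camera(n); cv2.imwrite(f"pics/{n}0.png",p["color"]); print(n,np.round(np.array(p["pose"]),3).tolist(),np.array(p["K"])[0,0])
    for name,z in(("cap_worn",.147),("cap_fresh",.147),("sleeve_worn",.1),("sleeve_fresh",.1),("new_sleeve",.05),("bench_car",.04),("toy_wheel_0",.016),("sander",.066)):
        for r in ctrl.cut_out(name,p)[:4]:
            c=r["centre"]; print(name,round(r["conf"],2),np.round(c),np.round(ray(p,(c[1],c[0]),z),3),int(r["mask"].sum()))
print(ctrl.get_obs())
E
```

```text
top [[-0.001, -0.984, 0.178, 0.448], [-1.0, -0.001, -0.011, 0.033], [0.011, -0.178, -0.984, 1.169], [0.0, 0.0, 0.0, 1.0]] 525.4882755905597
cap_worn 0.86 [235. 382.] [ 0.649 -0.098  0.147] 386
cap_worn 0.61 [287. 261.] [0.546 0.139 0.147] 319
cap_worn 0.56 [235. 439.] [ 0.649 -0.212  0.147] 313
cap_worn 0.39 [269. 328.] [0.581 0.009 0.147] 344
cap_fresh 0.92 [268. 327.] [0.583 0.011 0.147] 382
sleeve_worn 0.49 [249. 379.] [ 0.63  -0.097  0.1  ] 61
new_sleeve 0.67 [258. 246.] [0.619 0.182 0.05 ] 224
bench_car 0.61 [292. 201.] [0.547 0.279 0.04 ] 1377
toy_wheel_0 0.94 [223. 241.] [0.703 0.2   0.016] 408
toy_wheel_0 0.69 [270. 328.] [0.598 0.007 0.016] 394
sander 0.92 [256. 352.] [ 0.62  -0.044  0.066] 6799
side [[0.433, -0.674, 0.599, -0.04], [-0.901, -0.326, 0.286, -0.267], [0.002, -0.663, -0.748, 0.917], [0.0, 0.0, 0.0, 1.0]] 563.7991786924141
cap_worn 0.87 [260. 272.] [0.472 0.086 0.147] 432
cap_worn 0.72 [288. 470.] [ 0.565 -0.242  0.147] 444
cap_worn 0.71 [233. 412.] [ 0.638 -0.112  0.147] 491
cap_fresh 0.71 [236. 339.] [0.574 0.004 0.147] 533
cap_fresh 0.34 [228. 410.] [ 0.649 -0
[... 300 characters left out ...]
 374.] [ 0.576 -0.069  0.066] 7379
{'time_s': 0.9, 'qpos': array([ 1.14240340e+00,  2.99903446e-01,  1.52103419e+00,  2.42834842e-05,
        1.32068809e+00, -6.66121425e-02]), 'joint_vel': array([-0.00025833,  0.00031619, -0.00045604, -0.00178502, -0.00084624,
        0.00053168]), 'tau': array([-7.40578307e-04, -5.31658888e+01, -3.52923560e+01,  7.08153751e-02,
        2.11843348e-02,  1.85893200e-06]), 'ee_pos': array([0.19466163, 0.51437752, 0.20542921]), 'eef_rot': array([-3.14156122e+00, -2.56770513e-05,  2.77980586e+00]), 'force': array([-0.34866617, -0.37066525,  0.86787742]), 'moment': array([0.01148632, 0.0121963 , 0.00188607]), 'grip_force': 0.0, 'grip_width': 0.09412516176211964}
```

View pics/top0.png

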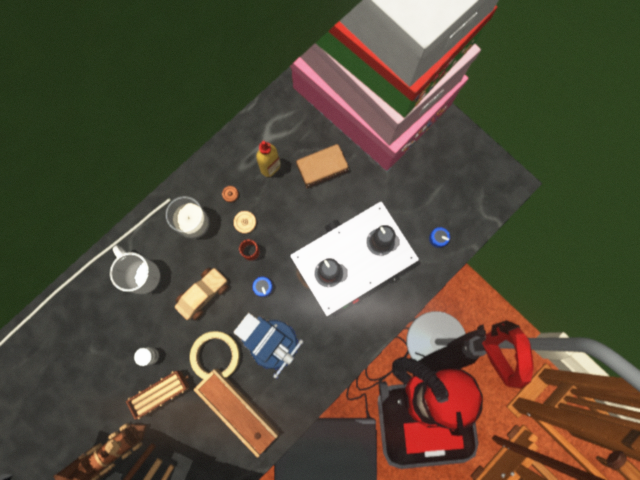

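View pics/side0.png

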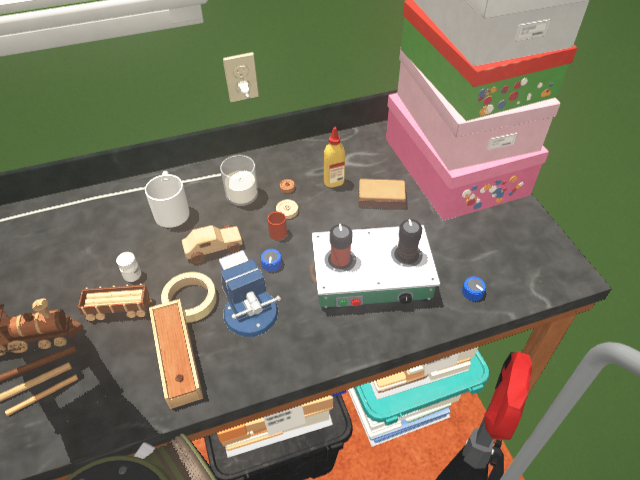

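Run:
```python
from h import *
t=ctrl.camera("top"); s=ctrl.camera("side")
a=cv2.resize(t["color"][215:295,300:410],None,fx=3.6,fy=3.6,interpolation=cv2.INTER_CUBIC)
b=cv2.resize(s["color"][205:305,300:440],None,fx=2.83,fy=2.83,interpolation=cv2.INTER_CUBIC)
h=min(a.shape[0],b.shape[0]); cv2.imwrite("pics/crop.png",np.hstack([a[:h],b[:h]]))
# ray-ray fits from fresh masks
def line(p,uv):
    T=np.array(p["pose"]);d=T[:3,:3]@np.linalg.solve(np.array(p["K"]),[uv[0],uv[1],1]);return T[:3,3],d/np.linalg.norm(d)
# cap silhouettes: fit x,y so projected cap cylinder matches mask bbox centre
def pts(x,y):
    an=np.linspace(0,2*np.pi,40);return [(x+.021*np.cos(q),y+.021*np.sin(q),z) for q in an for z in(.121,.147)]
from scipy.optimize import least_squares
for lab,ut,us in(("worn",(382,235),(411,230)),("fresh",(328,269),(339,236))):
    bb={}
    for k,p,u in(("t",t,ut),("s",s,us)):
        for n in("cap_worn","cap_fresh"):
            for r in ctrl.cut_out(n,p):
                if np.hypot(r["centre"][1]-u[0],r["centre"][0]-u[1])<10:
                    v,c=np.nonzero(r["mask"]); b=np.array([c.min(),v.min(),c.max(),v.max()])+[0,0,1,1]
                    print(lab,k,n,round(r["conf"],2),b); bb.setdefault(k,(p,b))
    def f(X,ks):
        o=[]
        for k in ks:
            p,b=bb[k]; q=np.array([proj(p,P) for P in pts(*X)]); o+=list(np.r_[q.min(0),q.max(0)]+.5-b)
        return o
    for ks in("t","s","ts"):
        ks=[k for k in ks if k in bb]
        if ks:
            r=least_squares(f,[.62,-.05],args=(ks,),loss="soft_l1");print(ks,r.x.round(4),np.round(f(r.x,ks),1))
```

```text
worn t cap_worn 0.93 [373 224 395 246]
worn s cap_worn 0.73 [398 220 422 245]
['t'] [ 0.653  -0.1029] [-0.2 -0.5  0.2  0.5]
['s'] [ 0.6509 -0.1048] [-0.1 -0.6  0.1  0.6]
['t', 's'] [ 0.6523 -0.1038] [ 0.2 -0.1  0.7  0.8 -0.4 -1.3 -0.1 -0.1]
fresh t cap_fresh 0.67 [319 259 340 281]
fresh s cap_fresh 0.81 [329 224 353 250]
['t'] [0.5821 0.007 ] [-0.2 -0.3  0.2  0.3]
['s'] [0.5851 0.0058] [ 0.5 -0.2 -0.5  0.2]
['t', 's'] [0.5835 0.0063] [ 0.1 -1.   0.6 -0.3 -0.2  0.2 -1.1  0.7]
```

View pics/crop.png

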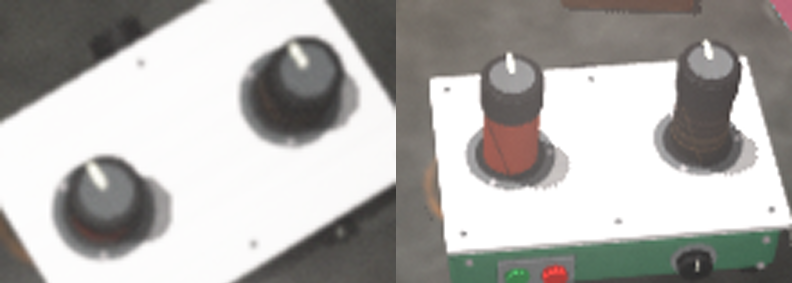

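Candidates, top picture: the black cap at (383,238) sits on the dark, brown-banded sleeve, so it is cap_worn. The black cap at (329,271) is on the brick-red sleeve, so it is the fresh one. The knobs at (262,287) and (440,237) are blue look-alikes. The crop confirms this.

Run:
```python
from h import *
t=ctrl.camera("top")
for c in((.6523,-.1038),(.5835,.0063)):
    u=proj(t,(*c,.147)); x0,y0=np.round(u-9).astype(int)
    g=cv2.cvtColor(t["color"],cv2.COLOR_BGR2GRAY).astype(float)
    P=[];W=[]
    for y in range(y0,y0+19):
        for x in range(x0,x0+19):
            w=ray(t,(x,y),.147); r=np.hypot(*(w[:2]-c))
            if r<.019 and g[y,x]>125: P.append(w[:2]-c);W.append(g[y,x]-100)
    P=np.array(P);W=np.array(W);m=np.average(P,0,W);C=np.cov(P.T,aweights=W);e,v=np.linalg.eigh(C)
    print(u,len(P),m.round(4),"ang mean",np.arctan2(m[1],m[0]),"axis",np.arctan(v[1,1]/v[0,1]),e)
for uv,z in(((388,165),0),((392,143),.1),((412,100),.2),((392,145),.06)): print(ray(t,uv,z).round(3))
```

```text
[384.65921467 233.69476873] 49 [0.0089 0.0039] ang mean 0.4114955347027751 axis 0.6308554257243223 [1.97381802e-05 2.65261532e-05]
[329.39193589 268.05990138] 107 [0.006  0.0027] ang mean 0.43232613102524603 axis 0.6639302445124138 [1.64308781e-05 5.18467851e-05]
[ 0.845 -0.135  0.   ]
[ 0.86 -0.13  0.1 ]
[ 0.911 -0.157  0.2  ]
[ 0.871 -0.136  0.06 ]
```

Call:
move_arm(increments=[[1, -0.3, -0.2, -0.2, 0, 0, 0], [1, -0.65, -0.42, -0.2, 0, 0, 0], [1, -0.65, -0.42, -0.2, 0, 0, 0], [1, -0.65, -0.42, -0.2, 0, 0, 0], [1, -0.65, -0.42, -0.2, 0, 0, 0], [1, -0.65, -0.42, 0, 0, 0, 0], [1, -0.65, -0.42, 0, 0, 0, 0], [1, -0.65, -0.42, 0, 0, 0, 0], [1, -0.65, -0.42, 0, 0, 0, 0], [1, -0.65, -0.42, 0, 0, 0, 0], [1, -0.65, -0.42, 0, 0, 0, 0], [1, -0.65, -0.42, 0, 0, 0, 0], [1, -0.65, -0.42, 0, 0, 0, 0], [1, -0.65, -0.42, 0, 0, 0, 0], [1, -0.65, -0.42, 0, 0, 0, 0], [1, -0.65, -0.42, 0, 0, 0, 0], [1, -0.65, -0.42, 0, 0, 0, 0], [1, -0.65, -0.42, 0, 0, 0, 0], [1, -0.5, -0.3, 0, 0, 0, 0], [1, 0, 0, 0, 0, 0, 0]])

```text
time_s: 3.45
ee_pos: [0.6142, -0.0562, 0.2552]
eef_rot: [-3.141, -0.0, 2.777]
force: [-1.5, 0.4, -0.2]
grip_width: 0.0941
grip_force: 0.0
```

Call:
move_arm(increments=[[1, -0.35, -0.2, 0, 0, 0, 0], [1, -0.35, -0.21, 0, 0, 0, 0], [1, -0.35, -0.21, 0, 0, 0, 0], [1, 0, 0, 0, 0, 0, 0.144], [1, 0, 0, 0, 0, 0, 0.144], [1, 0, 0, 0, 0, 0, 0.144], [1, 0, 0, 0, 0, 0, 0.144], [1, 0, 0, 0, 0, 0, 0.144], [1, 0, 0, 0, 0, 0, 0.144], [1, 0, 0, 0, 0, 0, 0.144], [1, 0, 0, 0, 0, 0, 0.144], [1, 0, 0, 0, 0, 0, 0.144], [1, 0, 0, 0, 0, 0, 0.144], [1, 0, 0, 0, 0, 0, 0], [1, 0, 0, 0, 0, 0, 0]])

```text
time_s: 4.95
ee_pos: [0.6514, -0.1002, 0.256]
eef_rot: [3.141, -0.0, 1.344]
force: [0.2, -0.5, -0.1]
grip_width: 0.0941
grip_force: 0.0
```

Run:
```python
from h import *
o=ctrl.get_obs();print(o["ee_pos"],o["eef_rot"],o["qpos"],o["force"],o["moment"])
s=ctrl.camera("side"); t=ctrl.camera("top")
a=s["color"][120:320,290:490];b=t["color"][150:350,280:480]
cv2.imwrite("pics/c2.png",cv2.resize(np.hstack([a,b]),None,fx=2,fy=2,interpolation=cv2.INTER_CUBIC))
```

```text
[ 0.65138564 -0.10020255  0.25598527] [ 3.14120565e+00 -8.57963629e-06  1.34426775e+00] [-2.08197268e-01  5.25492292e-01  1.09155335e+00  1.48591900e-06
  1.52415991e+00  1.83312393e-02] [ 0.22131882 -0.52215566 -0.09631454] [-0.08930017  0.08961593 -0.02943551]
```

View pics/c2.png

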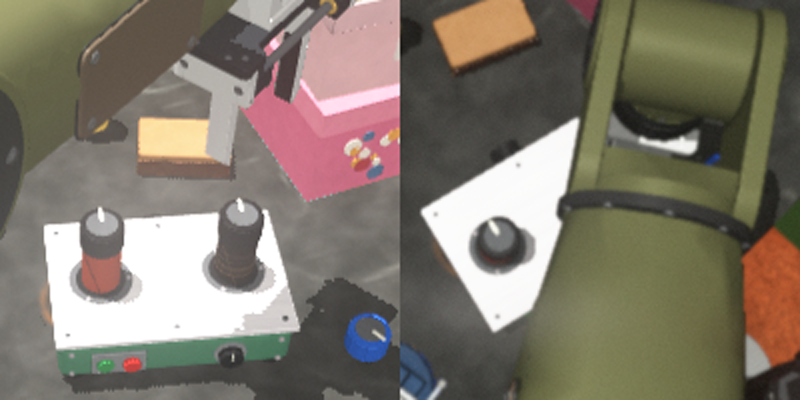

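Call:
move_arm(increments=[[1, -0.066, 0.034, 0, 0, 0, 0], [1, 0, 0, 0.35, 0, 0, 0], [1, 0, 0, 0.35, 0, 0, 0], [1, 0, 0, 0.35, 0, 0, 0], [1, 0, 0, 0.35, 0, 0, 0], [1, 0, 0, 0.35, 0, 0, 0], [1, 0, 0, 0.35, 0, 0, 0], [1, 0, 0, 0.35, 0, 0, 0], [1, 0, 0, 0.35, 0, 0, 0], [1, 0, 0, 0, 0, 0, 0], [1, 0, 0, 0, 0, 0, 0]])

```text
time_s: 6.15
ee_pos: [0.6528, -0.104, 0.1159]
eef_rot: [3.142, -0.0, 1.34]
force: [-0.0, 0.4, 0.6]
grip_width: 0.0943
grip_force: 0.0
```

Run:
```python
from h import *
o=ctrl.get_obs();print(o["ee_pos"],o["eef_rot"],o["force"],o["moment"])
s=ctrl.camera("side")
cv2.imwrite("pics/c3.png",cv2.resize(s["color"][170:320,300:500],None,fx=4,fy=4,interpolation=cv2.INTER_CUBIC))
```

```text
[ 0.65277725 -0.103958    0.11592452] [ 3.14151706e+00 -7.82880462e-06  1.34046773e+00] [-0.03190751  0.42375436  0.61066952] [-0.06767741  0.05682181  0.01073485]
```

View pics/c3.png

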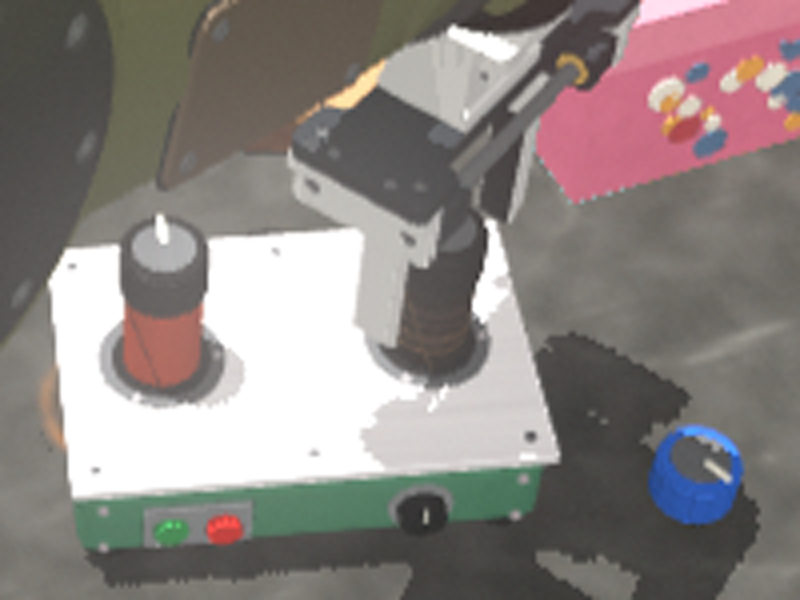

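The open fingers straddle the cap, with the near finger at crop (385,290) and the cap at (455,250). Closing gently.

Call:
move_arm(increments=[[0.4, 0, 0, 0, 0, 0, 0], [0.4, 0, 0, 0, 0, 0, 0], [0.4, 0, 0, 0, 0, 0, 0], [0.4, 0, 0, 0, 0, 0, 0], [0.4, 0, 0, 0, 0, 0, 0], [0.4, 0, 0, 0, 0, 0, 0], [0.4, 0, 0, 0, 0, 0, 0], [0.4, 0, 0, 0, 0, 0, 0]], force=10)

```text
time_s: 7.0
ee_pos: [0.6526, -0.1038, 0.1154]
eef_rot: [3.142, 0.0, 1.34]
force: [0.4, -0.0, -0.0]
grip_width: 0.042
grip_force: 10.0
```

Run:
```python
from h import *
o=ctrl.get_obs();print(o["ee_pos"],o["eef_rot"],o["force"],o["moment"],o["grip_width"],o["grip_force"])
```

```text
[ 0.65264556 -0.10379485  0.11544957] [3.14156327e+00 1.72507879e-06 1.33978712e+00] [ 0.41093392 -0.04484375 -0.00589559] [-0.08842464  0.04834317 -0.01525369] 0.04199702112688138 9.999972318237269
```

Call:
move_arm(increments=[[0.3, 0, 0, 0, 0, 0, 0], [0.3, 0, 0, 0, 0, 0, 0], [0.3, 0, 0, 0, 0, 0, -0.05], [0.3, 0, 0, 0, 0, 0, -0.05], [0.3, 0, 0, 0, 0, 0, -0.05], [0.3, 0, 0, 0, 0, 0, 0], [0.3, 0, 0, 0, 0, 0, 0]], force=30)

```text
time_s: 7.7
ee_pos: [0.653, -0.1043, 0.1155]
eef_rot: [3.14, 0.001, 1.49]
force: [3.3, -2.0, -2.8]
grip_width: 0.0416
grip_force: 30.0
```

Run:
```python
from h import *
o=ctrl.get_obs();print(o["ee_pos"],o["eef_rot"],o["force"],o["moment"],o["tau"][5],o["qpos"][5],o["grip_width"],o["grip_force"])
```

```text
[ 0.65304285 -0.10425847  0.11545837] [3.14032538e+00 6.30113227e-04 1.48951148e+00] [ 3.25800737 -2.04618586 -2.82091504] [-0.57191915 -0.69043072 -0.14772307] -0.24786477908492088 -0.1320633369756162 0.041599840669525164 29.999505678133573
```

Call:
move_arm(increments=[[0.3, 0, 0, -0.006, 0, 0, -0.05], [0.3, 0, 0, -0.006, 0, 0, -0.05], [0.3, 0, 0, 0, 0, 0, 0], [0.3, 0, 0, 0, 0, 0, 0]])

```text
time_s: 8.1
ee_pos: [0.6531, -0.1045, 0.1155]
eef_rot: [3.14, 0.001, 1.589]
force: [7.1, -5.0, -7.0]
grip_width: 0.0414
grip_force: 30.0
```

Run:
```python
from h import *
o=ctrl.get_obs();print(o["ee_pos"],o["eef_rot"],o["force"],o["moment"],o["tau"][5],o["qpos"][5],o["grip_width"],o["grip_force"])
```

```text
[ 0.65307071 -0.10450589  0.11545435] [3.14046291e+00 7.79005531e-04 1.58870516e+00] [ 7.14325439 -4.96860117 -6.98582775] [-0.87231183 -1.23590287 -0.60475655] -0.6816522404551506 -0.2315838482320408 0.04144025867638342 29.998510525656457
```

Call:
move_arm(increments=[[0.3, 0, 0, 0.006, 0, 0, 0.08], [0.3, 0, 0, 0.006, 0, 0, 0.08], [0.3, 0, 0, 0, 0, 0, 0.08], [0.3, 0, 0, -0.005, 0, 0, 0.08], [0.3, 0, 0, -0.005, 0, 0, 0.08], [0.3, 0, 0, -0.005, 0, 0, 0.08], [0.3, 0, 0, 0, 0, 0, 0], [0.3, 0, 0, 0, 0, 0, 0]])

```text
time_s: 8.9
ee_pos: [0.6525, -0.1038, 0.116]
eef_rot: [-3.141, 0.0, 1.112]
force: [-0.0, 0.6, -1.2]
grip_width: 0.0421
grip_force: 30.0
```

Run:
```python
from h import *
o=ctrl.get_obs();print(o["ee_pos"],o["eef_rot"],o["force"],o["moment"],o["tau"][5],o["qpos"][5],o["grip_width"],o["grip_force"])
```

```text
[ 0.65252122 -0.10377155  0.11602554] [-3.14122975e+00  1.23593198e-04  1.11213540e+00] [-0.017298    0.55313023 -1.21418512] [-0.03462628  0.12463023  0.00413178] 0.24994446896016598 0.24555102174460774 0.042064950008626464 29.999718500766903
```

The first way hit the stop, as the moment rose to 0.6 N m. The other way is easy, so I continue with a matching rise.

Call:
move_arm(increments=[[0.3, 0, 0, -0.007, 0, 0, 0.11], [0.3, 0, 0, -0.007, 0, 0, 0.11], [0.3, 0, 0, -0.007, 0, 0, 0.11], [0.3, 0, 0, -0.007, 0, 0, 0.11], [0.3, 0, 0, -0.007, 0, 0, 0.11], [0.3, 0, 0, -0.007, 0, 0, 0.11], [0.3, 0, 0, -0.007, 0, 0, 0.11], [0.3, 0, 0, -0.007, 0, 0, 0.11], [0.3, 0, 0, 0, 0, 0, 0]])

```text
time_s: 9.8
ee_pos: [0.6526, -0.1038, 0.119]
eef_rot: [-3.142, 0.0, 0.23]
force: [0.0, 0.1, -1.7]
grip_width: 0.0415
grip_force: 30.0
```

Run:
```python
from h import *
o=ctrl.get_obs();print(o["ee_pos"],o["eef_rot"],o["force"],o["moment"],o["tau"][5],o["qpos"][5],o["grip_width"],o["grip_force"])
s=ctrl.camera("side")
cv2.imwrite("pics/c4.png",cv2.resize(s["color"][170:320,300:500],None,fx=4,fy=4,interpolation=cv2.INTER_CUBIC))
```

```text
[ 0.65259796 -0.10375315  0.11895032] [-3.14153211e+00  1.10940877e-04  2.29920845e-01] [ 0.02856622  0.12946365 -1.65818662] [-0.01437409  0.18551354 -0.01843671] 2.083151936531067 1.1277887413480623 0.04146206762651548 30.000692848552717
```

View pics/c4.png

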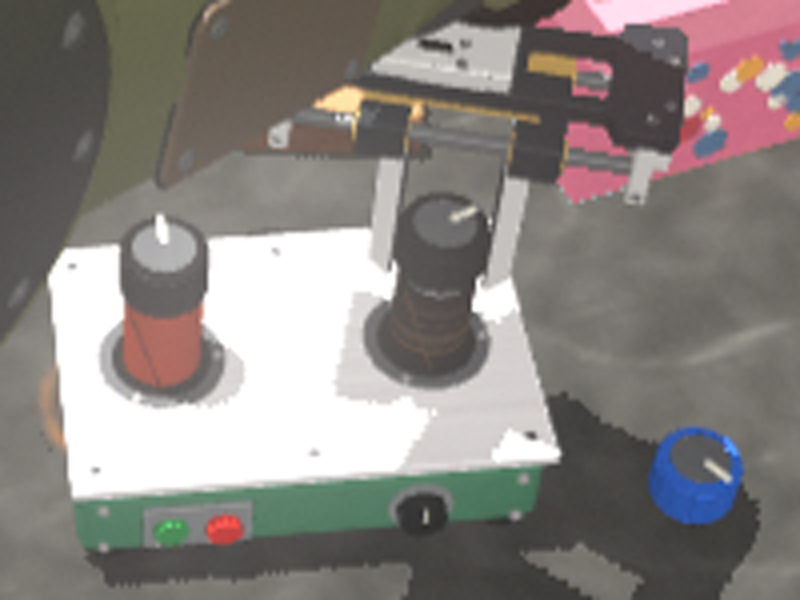

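The mark now points right at crop (465,212), turned about 1.2 rad clockwise, and a washer edge shows under the cap. It is unscrewing.

Call:
move_arm(increments=[[0.3, 0, 0, -0.007, 0, 0, 0.11], [0.3, 0, 0, -0.007, 0, 0, 0.11], [0.3, 0, 0, -0.007, 0, 0, 0.11], [0.3, 0, 0, -0.007, 0, 0, 0.11], [0.3, 0, 0, -0.007, 0, 0, 0.11], [0.3, 0, 0, -0.007, 0, 0, 0.11], [0.3, 0, 0, -0.007, 0, 0, 0.11], [0.3, 0, 0, -0.007, 0, 0, 0.11], [0.3, 0, 0, -0.007, 0, 0, 0.11], [0.3, 0, 0, -0.007, 0, 0, 0.11], [0.3, 0, 0, -0.007, 0, 0, 0.11], [0.3, 0, 0, -0.007, 0, 0, 0.11], [0.3, 0, 0, 0, 0, 0, 0], [0.3, 0, 0, 0, 0, 0, 0]])

```text
time_s: 11.25
ee_pos: [0.6526, -0.1038, 0.1231]
eef_rot: [3.142, 0.0, -1.085]
force: [0.2, -0.3, -1.2]
grip_width: 0.0417
grip_force: 30.0
```

Run:
```python
from h import *
o=ctrl.get_obs();print(o["ee_pos"],o["eef_rot"],o["force"],o["moment"],o["tau"][5],o["qpos"],o["grip_width"],o["grip_force"])
s=ctrl.camera("side")
cv2.imwrite("pics/c5.png",cv2.resize(s["color"][170:320,300:500],None,fx=4,fy=4,interpolation=cv2.INTER_CUBIC))
```

```text
[ 0.65260915 -0.10376974  0.12314676] [ 3.14151488e+00  6.00326868e-05 -1.08457077e+00] [ 0.20443989 -0.26314192 -1.18384435] [0.06875369 0.15851158 0.05230755] 0.27920558117330074 [-2.13100792e-01  6.16601810e-01  1.25945390e+00 -4.32249630e-06
  1.26563511e+00  2.44226760e+00] 0.04165641120820774 29.99983232220984
```

View pics/c5.png

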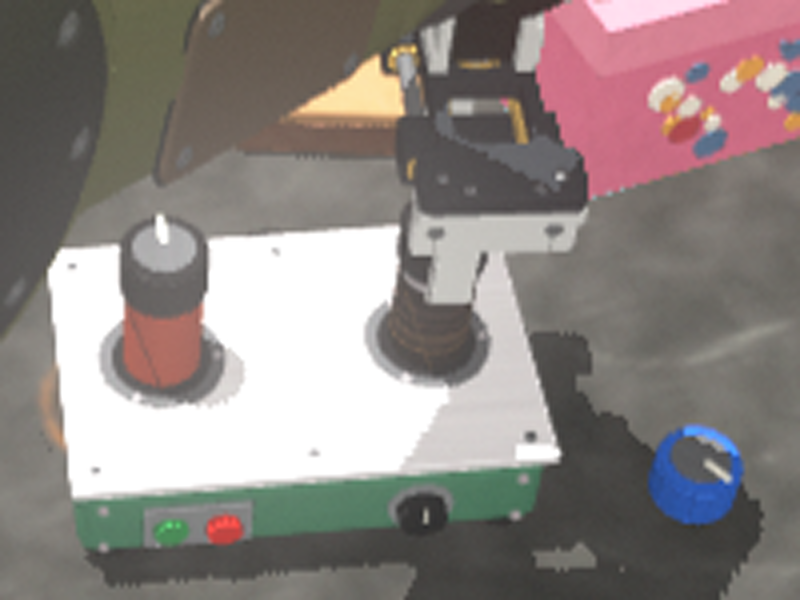

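Call:
move_arm(increments=[[0.3, 0, 0, -0.003, 0, 0, 0.05], [0.3, 0, 0, -0.02, 0, 0, 0], [0.3, 0, 0, -0.03, 0, 0, 0], [0.3, 0, 0, 0, 0, 0, 0]])

```text
time_s: 11.7
ee_pos: [0.6527, -0.1038, 0.1262]
eef_rot: [-3.141, -0.0, -1.138]
force: [0.2, 0.3, -2.0]
grip_width: 0.042
grip_force: 30.0
```

Call:
move_arm(increments=[[0.3, 0, 0, -0.1, 0, 0, 0], [0.3, 0, 0, -0.2, 0, 0, 0], [0.3, 0, 0, -0.2, 0, 0, 0], [0.3, 0, 0, -0.3, 0, 0, 0], [0.3, 0, 0, -0.3, 0, 0, 0], [0.3, 0, 0, -0.3, 0, 0, 0], [0.3, 0, 0, -0.3, 0, 0, 0], [0.3, 0, 0, -0.3, 0, 0, 0], [0.3, 0, 0, -0.2, 0, 0, 0], [0.3, 0, 0, -0.1, 0, 0, 0], [0.3, 0, 0, 0, 0, 0, 0], [0.3, 0, 0, 0, 0, 0, 0], [0.3, 0, 0, 0, 0, 0, 0], [0.3, 0, 0, 0, 0, 0, 0], [0.3, 0, 0, 0, 0, 0, 0]])

```text
time_s: 13.2
ee_pos: [0.6526, -0.1038, 0.2405]
eef_rot: [3.141, 0.0, -1.14]
force: [-0.3, 0.6, -1.5]
grip_width: 0.0417
grip_force: 30.0
```

Run:
```python
from h import *
o=ctrl.get_obs();print(o["ee_pos"],o["force"],o["grip_width"],o["grip_force"],o["joint_vel"])
s=ctrl.camera("side")
cv2.imwrite("pics/c6.png",cv2.resize(s["color"][120:320,200:460],None,fx=3,fy=3,interpolation=cv2.INTER_CUBIC))
```

```text
[ 0.65257453 -0.10375761  0.24053695] [-0.32797378  0.57827231 -1.50639785] 0.041696151605454666 29.99968987176544 [ 0.00028071 -0.00328625 -0.0011936  -0.0011554   0.00013515 -0.00041663]
```

View pics/c6.png

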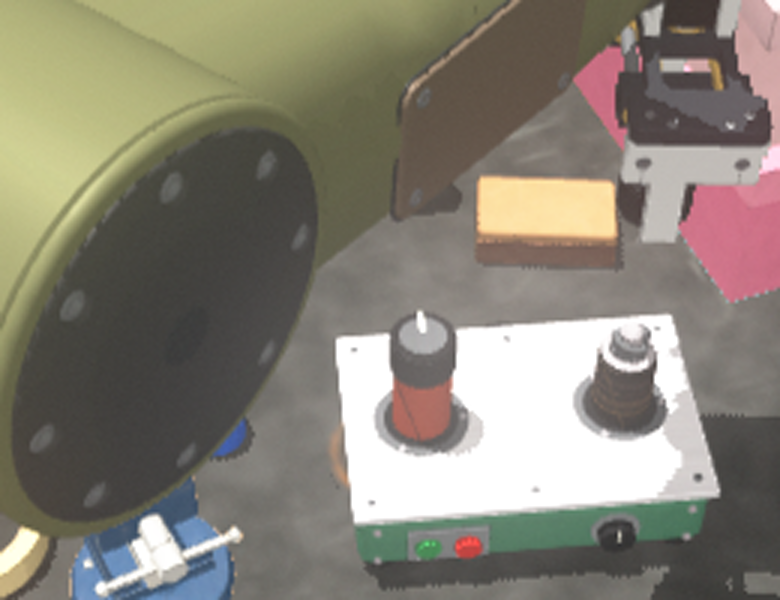

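The stud and washer at crop (630,345) are bare and the cap is in the fingers at (660,205). The other cap's mark is unchanged.

```bash
python3 -c "
from station import ctrl
print(ctrl.hand_in())"
```

```text
the job is handed in; nothing more can be done
None
```

I unscrewed the worn spindle's cap (it loosened clockwise, so that spindle has the left-hand thread). The gripper now holds it still about 10 cm above the stud tip. The other cap was not touched, and the job is handed in.

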